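# Put the die away in the pedal-lid box

## Task

Put the loose bronze die away in the blue box: set it on the box's steel chute in front of the closed lid and let go, then press the red pedal all the way down so that the lid rises and the die slides in, and ease the pedal back up until the lid has settled shut without slamming. Work the lid only through the pedal, never by touching it, and leave the paint pots and the hex key where they are.

Things in the scene. Friction and masses are not known exactly. Their poses are not given: they have to be found in the camera images.
- die: Bronze extrusion die, a round stepped disc: flange 36 mm diameter, about 8 mm thick, at the bottom, a narrower collar on top, 21 mm high in all, 0.16 kg, standing flange down on the bench to the right of the box. Origin at the centre of its underside, z up. Grip it by the flange, fingers close to the bench.
- die_box: Blue steel box fixed to the bench, steel chute and red pedal at its front. Origin: centre of the underside, bench level; x from front to back, y to its left, z up. Outside x -70 to +90, y -55 to +55 mm, 100 mm high; inner floor z = 13 mm, walls 4 mm. The front wall is 48 mm high; the opening above it is closed by the lid's flap, whose front face is at x = -76 mm.
- chute_spot (a point): Centre line of the chute, on its surface (die_box x = -115, y = 0, z = 87 mm): a good place for the die. The chute falls at 30 degrees from z = 107 mm at x = -150 to z = 55 mm at x = -60 mm; 102 mm wide inside, side lips 13 mm high. It is slippery: a die let go slides down against the shut flap, and into the box (in about 0.5 s) once the lid rises.
- pedal (a joint): Angle of the pedal lever, rad: 0 = up (at rest), 0.19 = fully down on its stop. Pivot at die_box x = 0, y = -60, z = 40 mm, parallel to the box's y axis. A spring and the lid's weight push it up: about 5 N at the pad at the start of the travel, 6 to 7 N just above the stop. Let go, it snaps up and the lid slams.
- pedal_pad (a point): Middle of the red tread's upper face (tread 43 x 62 mm, on the right of the chute), at die_box x = -190, y = -110, z = 60 mm with the pedal up; it goes down about 36 mm when the pedal is fully pressed, tilting 0.19 rad, and moves with the pedal.
- lid_angle (a joint): Angle of the lid, rad: 0 = shut, 0.99 = fully open; hinged along the top of the back wall and linked to the pedal (lid angle = 5.2 x pedal angle), so it opens and closes only with the pedal. Lowering it over about a second or more is gentle; faster than 4 rad/s is a slam.
- lid: The clear plastic lid with white edges, 164 x 110 mm, top at z = 105 mm when shut, with a 36 mm high clear flap hanging down at its front. Origin on the hinge line (die_box x = 90, z = 103 mm). Not to be touched by the robot.
- lid_edge (a point): Middle of the lid's front upper edge; 103 mm above the bench when shut, about 240 mm when open.
- pigment_pot_2: Bystander: white paint pot with a blue cap, 58 mm diameter, 66 mm high, standing near the die. Origin at the centre of its underside.
- pigment_pot_1: Bystander: white paint pot with a red cap, 58 mm diameter, 66 mm high, to the left of the chute. Origin at the centre of its underside.
- hex_key: Bystander: black bent hex key, 39 x 94 x 7 mm, lying behind and to the right of the box. Origin at the centre of its underside.
There are look-alikes about, which are no part of the job. Several things have the shape of the die; the one meant has the colours described above.

How it is judged:
On the way, in this order (a step that is already met when the one before it is completed fails the run):
1. the die lies on the chute, let go and at rest, with the lid shut (x of die in the frame of die_box between -0.17 and -0.06 m and y of die in the frame of die_box between -0.055 and 0.055 m and z of die in the frame of die_box above 0.055 m and contact force between die and die_box above 0.3 N and contact force between the fingers and die below 0.1 N and linear speed of die below 0.03 m/s and value of joint lid_angle below 0.06 rad), for 0.2 s.
2. the pedal is pressed down, the lid stands wide open and the die is inside the box (value of joint lid_angle above 0.8 rad and x of die in the frame of die_box between -0.066 and 0.086 m and y of die in the frame of die_box between -0.055 and 0.055 m and z of die in the frame of die_box below 0.048 m), for 0.1 s.
At the end, for the whole second after the job is handed in: The die lies at rest inside the box (its origin within the walls and below the front wall's top edge), the lid is shut (within 0.05 rad) and the pedal is fully up (within 0.02 rad) (value of joint lid_angle below 0.05 rad and value of joint pedal below 0.02 rad and x of die in the frame of die_box between -0.066 and 0.086 m and y of die in the frame of die_box between -0.055 and 0.055 m and z of die in the frame of die_box below 0.048 m and linear speed of die below 0.03 m/s); the robot touches nothing.
It fails at once if the lid slams: it closes faster than 4 rad/s (velocity of joint lid_angle below -4 rad/s).
It fails at once if the robot pushes on the lid itself (over 1 N) (contact force between any of the fingers, the arm and lid above 1 N).
It fails at once if a paint pot or the hex key is moved by more than 20 mm (distance of any of pigment_pot_1, pigment_pot_2, hex_key from where it was at the start of the episode above 0.02 m).
It also fails if it takes over 54 s, if anything falls off the work surface, if the arm or the gripper's body presses on something with over 40 N, if the wrist force passes 120 N, or if a joint passes its speed limit or range.

## Robot

A 6-joint arm with a two-finger parallel gripper is mounted at the origin on a cart in front of the work surface, level with it; the furniture and walls round the work are solid. World frame = base frame: x ahead of the robot, y to its left, z up, the work surface at z = 0. Lengths are in m, angles in rad, forces in N, time in s.
With the tool pointing down it reaches from about 0.3 to 0.85 m from the base axis. Payload 4.2 kg.
Tool frame: the origin (TCP) lies midway between the tips of the shut fingers; the grasp point (between the pads) lies 19 mm behind it; x points along the fingers, y is the direction in which the jaws open and shut, and the axes are right-handed (so a half turn about x gives the same grasp; the last joint's range is limited). The gripper opens to 91 mm and grips with 3 to 60 N. Pads are 32 mm wide; open, the fingers measure 118 mm over their backs; the gripper's body (76 mm by 178 mm) begins 60 mm behind the grasp point.
Start: joints at [-1.232, 0.32, 1.565, -0, 1.257, -0.02], TCP at [0.202, -0.538, 0.214] pointing down, gripper open.
Joint ranges: [-3.11, 3.11], [-0.84, 2.01], [0.21, 2.61], [-1.34, 4.49], [0.05, 2.63], [-2.56, 2.56]. Speed limits (rad/s): [2.57, 2.57, 3.14, 3.14, 3.14, 3.14].

## Interface

Orientations are given as a rotation vector (axis times angle).
In Python, from workcell import robot gives the robot as it stands. The module is installed in compiled form; this text tells all that it offers.
- The arm moves only by the tool send_rows, never from a script. Its argument "commands" is a list that holds one entry, the list of rows, each a list of 7 numbers: the turn, a rotation vector about the world's x, y, z in units of 5 degrees (1.0 is 5 degrees), then the shift along the world's x, y, z in cm, then the finger opening in cm, from 0 to 9.12. A call has 1 to 20 rows; each row is the pose to reach, as a shift and turn from the pose commanded when the call began; what a row does not reach only later rows make up. A row lasts 1/10 s, in which the tool goes at most 50 mm and 8.59 degrees, less where a joint would pass 70% of its speed; a pose out of reach is approached as far as the arm can. A call with a gripper value outside its range is refused whole. The fingers move at their own pace and stop on an object; "newtons" is the grip in N (left out, the last holds). Time passes only in rows, so rows that repeat a pose let the fingers close. It gives the time, the measured TCP pose, the force and the opening at its end, in the units of the state.
- robot.get_state(): the state, without advancing time (a new reading comes with each control period).
- robot.capture(name): name is "scene" or "top" or "wrist"; returns a dict with "frame" (420x560x3 uint8, red, green, blue), "fx", "fy", "cx", "cy" (pixels), "dist" ([k1, k2, p1, p2, k3] as OpenCV has them; the pictures are not rectified), "position" and "rotation" of the camera in the world. Camera axes: x right, y down, z forward; pixel columns grow to the right and rows downward; lengths in m; the calibration is good to about 2 mm. A picture is of the moment at which its call begins. There is no depth.
- robot.job_done(): hands the job in, once; it reports no verdict.
The state is a dict: "time_s": time; "joints": joint angles; "joint_vel": joint speeds; "effort": joint torques, N m; "tcp_pos": TCP position; "orientation": TCP orientation; "contact_force": force on the tool from outside, world axes, zero at the start; "moment": the same for the moment, N m; "width": finger opening in m.
Only numpy, scipy, OpenCV 4.12 (cv2) and the standard library are available. Lean on these libraries where they do the work, as an engineer would, in place of code of your own. Each camera call takes 0.05 s, during which the arm holds its last target.

## Working session

There is one attempt and no reset: what is moved stays moved. The work goes in short steps, Python scripts to look and compute and a tool call to move; the robot and the scene stay as the last step left them, time stands still between calls to the robot, and variables do not carry over. Pictures are saved under pics/ and viewed, and the job is handed in when it is done.

Besides the shell and the picture viewer there is one more tool, called after "Emit:" as name(argument=value, ...), one argument or row to a line, values as JSON. send_rows: Moves the arm, as the interface text tells. Its arguments: {"type":"object","properties":{"commands":{"type":"array"},"newtons":{"type":"number"}},"required":["commands"]}

```bash
mkdir -p pics; cat > h.py <<'E'
import numpy as np, cv2
from workcell import robot
def cap(n,f):
    c=robot.capture(n); cv2.imwrite(f'pics/{f}.png',c['frame'][:,:,::-1]); 
    np.save(f'pics/{f}.npy',c,allow_pickle=True); return c
def load(f): return np.load(f'pics/{f}.npy',allow_pickle=True).item()
def ray(c,u,v):
    K=np.array([[c['fx'],0,c['cx']],[0,c['fy'],c['cy']],[0,0,1.]])
    p=cv2.undistortPoints(np.array([[[u,v]]],float),K,np.array(c['dist'],float))[0,0]
    R=np.array(c['rotation']); 
    if R.shape!=(3,3): R=cv2.Rodrigues(R)[0]
    return np.array(c['position']),R@np.array([p[0],p[1],1])
def onz(c,u,v,z):
    o,d=ray(c,u,v); return o+d*(z-o[2])/d[2]
def proj(c,P):
    K=np.array([[c['fx'],0,c['cx']],[0,c['fy'],c['cy']],[0,0,1.]])
    R=np.array(c['rotation'])
    if R.shape!=(3,3): R=cv2.Rodrigues(R)[0]
    P=np.atleast_2d(P).astype(float)
    rv=cv2.Rodrigues(R.T)[0]; t=-R.T@np.array(c['position'])
    return cv2.projectPoints(P,rv,t,K,np.array(c['dist'],float))[0][:,0]
E
python3 - <<'E'
from h import *
for n in ['scene','top','wrist']:
    c=cap(n,n+'0'); print(n,c['position'],np.round(c['rotation'],3).tolist(),c['fx'])
print(robot.get_state())
E
```

```text
scene [ 0.80102391 -0.29153149  0.77111854] [-2.466, -0.553, 0.164] 446.4324681536682
top [0.45108144 0.15733921 1.03968791] [-2.141, 2.118, -0.185] 445.85991932717457
wrist [ 0.27154127 -0.51120782  0.38424419] [2.394, -1.657, -0.227] 370.2691913300313
{'time_s': 0.15, 'joints': array([-1.23204204e+00,  3.20119393e-01,  1.56533128e+00, -1.39384591e-05,
        1.25736987e+00, -2.00068116e-02]), 'joint_vel': array([ 0.00131737, -0.00137358, -0.0040127 , -0.00044392, -0.00171516,
        0.00134954]), 'effort': array([-6.18706963e-04, -4.12774837e+01, -2.32154095e+01,  7.27408030e-02,
        4.33602696e-02, -9.20212233e-05]), 'tcp_pos': array([ 0.20177004, -0.53807128,  0.21335436]), 'orientation': array([ 2.02623595,  0.36870619, -2.02666423]), 'contact_force': array([-0.31205512,  0.30557497, -0.12489929]), 'moment': array([-0.01949784,  0.01086715, -0.02808533]), 'width': 0.0913216676610981}
```

View pics/scene0.png

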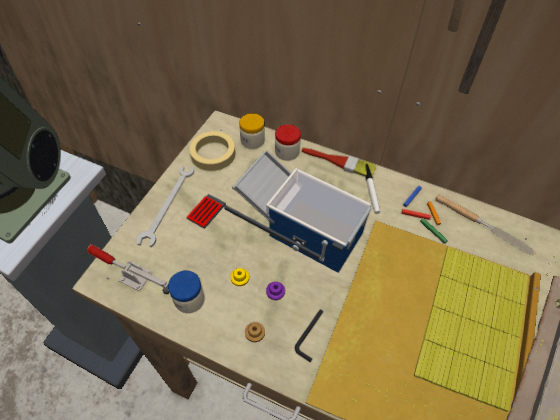

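View pics/top0.png

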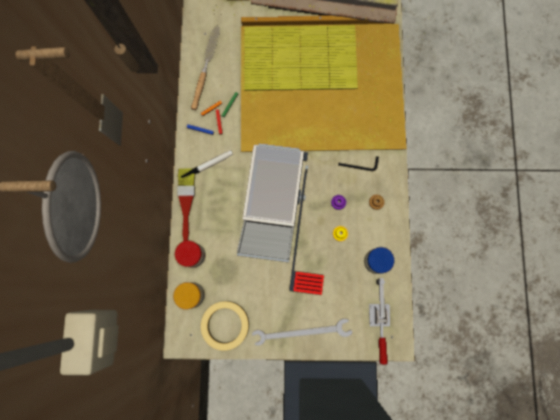

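View pics/wrist0.png

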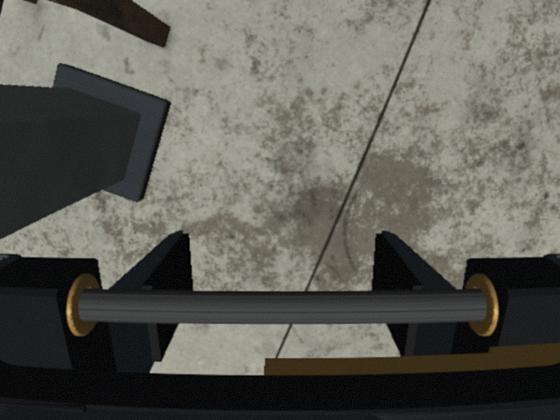

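```bash
python3 - <<'E'
from h import *
t=load('top0');s=load('scene0')
a=cv2.resize(t['frame'][130:310,220:420,::-1],None,fx=4,fy=4,interpolation=cv2.INTER_CUBIC)
cv2.imwrite('pics/top0z.png',a[:600] if 0 else cv2.resize(a,(660,594)))
b=cv2.resize(s['frame'][140:360,140:390,::-1],None,fx=3,fy=3,interpolation=cv2.INTER_CUBIC);cv2.imwrite('pics/scene0z.png',cv2.resize(b,(682,600)))
for n,c,uv in [('top',t,(377,202)),('scene',s,(255,331))]: print(n,onz(c,*uv,0.02))
def comp(c,f):
    h=cv2.cvtColor(c['frame'],cv2.COLOR_RGB2HSV).astype(int); m=f(h).astype(np.uint8)
    n,l,st,ce=cv2.connectedComponentsWithStats(m)
    return [(st[i].tolist(),ce[i].round(1).tolist()) for i in range(1,n) if st[i][4]>25]
for c in (t,s):
    print('brown',comp(c,lambda h:(h[...,0]>5)&(h[...,0]<16)&(h[...,1]>110)&(h[...,2]>60)))
    print('red',comp(c,lambda h:((h[...,0]<4)|(h[...,0]>176))&(h[...,1]>180)&(h[...,2]>80)))
    print('blue',comp(c,lambda h:(h[...,0]>100)&(h[...,0]<125)&(h[...,1]>120)&(h[...,2]>30)))
E
```

```text
top [ 0.64402368 -0.04384203  0.02      ]
scene [ 0.65277527 -0.04595123  0.02      ]
brown [([0, 0, 173, 365, 29791], [78.4, 181.7]), ([122, 0, 46, 62, 863], [145.4, 22.6]), ([156, 7, 15, 11, 49], [162.8, 12.3]), ([0, 22, 9, 11, 49], [3.8, 26.5]), ([167, 35, 9, 8, 27], [171.6, 38.1]), ([165, 68, 12, 16, 50], [169.4, 75.8]), ([168, 82, 9, 17, 40], [172.4, 89.9]), ([201, 101, 22, 34, 156], [213.6, 112.5]), ([175, 197, 9, 54, 66], [181.0, 223.5]), ([187, 197, 7, 44, 46], [189.0, 219.4]), ([15, 350, 144, 70, 1604], [80.7, 391.2]), ([0, 356, 60, 41, 638], [30.1, 374.5]), ([170, 375, 9, 10, 26], [174.9, 379.5]), ([48, 380, 12, 6, 31], [53.3, 381.7]), ([107, 399, 42, 21, 290], [131.2, 410.1]), ([93, 407, 15, 10, 40], [98.7, 411.1])]
red [([181, 197, 11, 19, 104], [185.8, 203.5]), ([175, 217, 26, 49, 543], [187.5, 251.4]), ([294, 272, 29, 22, 528], [308.0, 282.7]), ([379, 339, 8, 25, 155], [382.5, 351.1])]
blue [([188, 126, 25, 8, 62], [199.9, 129.2]), ([368, 248, 26, 25, 499], [380.3, 259.9])]
brown [([393, 0, 21, 13, 94], [402.1, 3.9]), ([385, 12, 21, 14, 72], [395.5, 18.6]), ([361, 15, 10, 18, 44], [365.0, 24.3]), ([379, 28, 10, 11, 27], [382.8, 32.0]), ([544, 28, 16, 23, 72], [550.7, 37.6]), ([382, 39, 5, 15, 30], [384.3, 45.6]), ([89, 193, 8, 7, 26], [92.6, 195.7]), ([436, 196, 19, 11, 56], [445.1, 201.4]), ([456, 207, 13, 11, 36], [461.8, 211.7]), ([160, 345, 13, 11, 47], [165.6, 350.2])]
red [([276, 125, 25, 20, 408], [287.8, 134.3]), ([187, 197, 35, 30, 465], [204.1, 211.2]), ([402, 210, 28, 9, 106], [416.0, 214.1]), ([87, 246, 27, 18, 216], [100.2, 254.2])]
blue [([404, 186, 17, 20, 82], [412.0, 195.9]), ([269, 209, 95, 63, 1542], [312.2, 240.1]), ([270, 234, 22, 13, 45], [280.6, 240.1]), ([168, 271, 33, 31, 784], [184.2, 285.7])]
```

View pics/top0z.png

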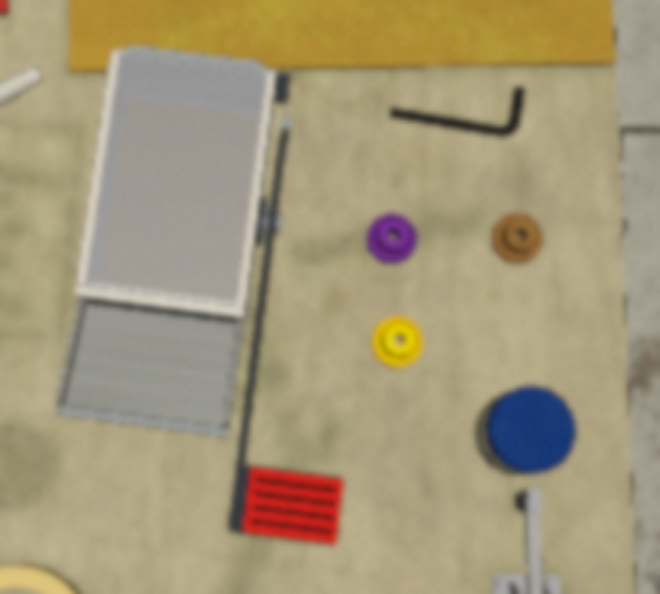

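View pics/scene0z.png

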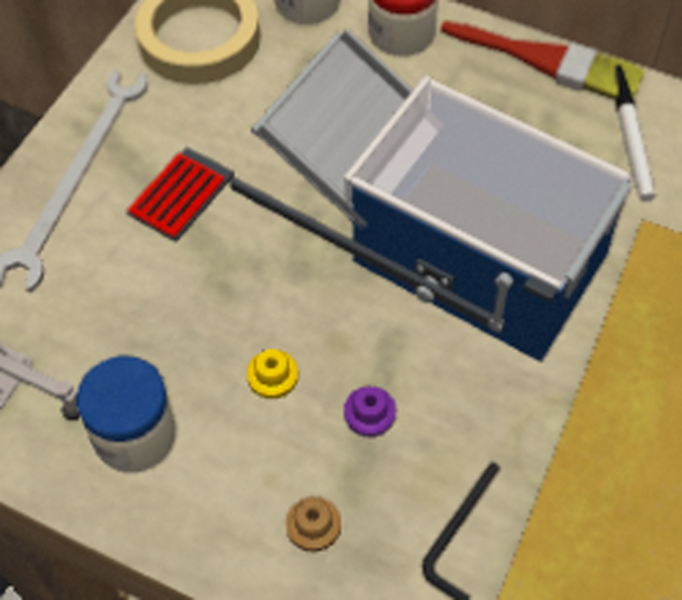

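```bash
python3 - <<'E'
from h import *
from scipy.optimize import least_squares
t=load('top0');s=load('scene0')
T=lambda u,v:(u/3.3+220,v/3.3+130); S=lambda u,v:(u/2.728+140,v/2.7273+140)
pts=[(t,T(78,293),(-.074,.055,.105)),(t,T(243,315),(-.074,-.055,.105)),(t,T(113,50),(.09,.055,.103)),(t,T(276,70),(.09,-.055,.103)),
(s,S(348,182),(-.074,-.055,.105)),(s,S(428,80),(-.074,.055,.105)),(s,S(632,178),(.09,.055,.103)),
(t,(308,282.7),(-.19,-.11,.06)),(s,(204.1,211.2),(-.19,-.11,.06))]
def W(p,q):
    c,si=np.cos(p[2]),np.sin(p[2]); return np.array([p[0]+c*q[0]-si*q[1],p[1]+si*q[0]+c*q[1],q[2]])
f=lambda p:np.concatenate([proj(c,W(p,q))[0]-uv for c,uv,q in pts])
r=least_squares(f,[.6,.15,-.1]); print(r.x,np.round(r.fun,1).reshape(-1,2).tolist())
for c,uv,q in pts: print(np.round(onz(c,*uv,q[2]),3), np.round(W(r.x,q),3))
# die
for nm,c,z in (('t',t,0),('s',s,0)):
    h=cv2.cvtColor(c['frame'],cv2.COLOR_RGB2HSV)
    u,v=(377,202) if nm=='t' else (255,331)
    print(h[v-10:v+11:2,u-10:u+11:2].tolist()[5])
    H=h.astype(int); m=((H[...,0]>=5)&(H[...,0]<=17)&(H[...,1]>115)).astype(np.uint8)
    mm=np.zeros_like(m); mm[v-14:v+15,u-14:u+15]=m[v-14:v+15,u-14:u+15]
    cn=max(cv2.findContours(mm,0,1)[0],key=cv2.contourArea); x=cv2.boundingRect(cn); print(x)
    hull=np.array([onz(c,*p[0],0.006)[:2] for p in cn]); print(hull.min(0),hull.max(0),hull.mean(0))
def tri(a,b):
    (o1,d1),(o2,d2)=ray(t,*a),ray(s,*b); A=np.stack([d1,-d2],1); k=np.linalg.lstsq(A,o2-o1,rcond=None)[0]
    return o1+k[0]*d1,o2+k[1]*d2
print('die hole',tri(T(520,234),S(312,516)))
print('pot blue', tri((380.3,259.9),(184.2,285.7)))
E
```

```text
[ 0.65947135  0.19650465 -0.13945695] [[-2.3, -2.4], [-1.0, -1.4], [-0.2, -1.9], [0.1, -0.7], [-1.8, -1.2], [-0.2, -0.9], [-0.8, 0.5], [1.7, 0.5], [-2.6, 0.6]]
[0.589 0.256 0.105] [0.594 0.261 0.105]
[0.576 0.15  0.105] [0.579 0.152 0.105]
[0.752 0.238 0.103] [0.756 0.238 0.103]
[0.739 0.13  0.103] [0.741 0.13  0.103]
[0.583 0.151 0.105] [0.579 0.152 0.105]
[0.595 0.259 0.105] [0.594 0.261 0.105]
[0.757 0.24  0.103] [0.756 0.238 0.103]
[0.457 0.118 0.06 ] [0.456 0.114 0.06 ]
[0.46  0.117 0.06 ] [0.456 0.114 0.06 ]
[[22, 69, 170], [17, 121, 139], [17, 167, 127], [16, 168, 111], [17, 157, 140], [16, 140, 126], [16, 161, 125], [17, 163, 142], [17, 142, 145], [22, 77, 166], [23, 65, 176]]
(369, 195, 15, 14)
[ 0.63221357 -0.06079757] [ 0.6635368  -0.02775863] [ 0.64840582 -0.044945  ]
[[17, 141, 154], [17, 151, 154], [17, 152, 141], [17, 147, 160], [18, 149, 149], [18, 147, 151], [18, 145, 162], [18, 143, 159], [16, 156, 98], [17, 159, 160], [22, 58, 180]]
(245, 322, 20, 20)
[ 0.63205586 -0.0610245 ] [ 0.6670344  -0.02547665] [ 0.65146592 -0.04429521]
die hole (array([ 0.64685377, -0.04548257,  0.01878342]), array([ 0.6500706 , -0.04309588,  0.01892613]))
pot blue (array([ 0.5078839 , -0.04020539,  0.05951881]), array([ 0.5101953 , -0.03827063,  0.05926282]))
```

```bash
cat >> h.py <<'E'
from scipy.spatial.transform import Rotation as Ro
B=np.array([.6595,.1965,-.1395])
def W(q,p=B):
    c,si=np.cos(p[2]),np.sin(p[2]); return np.array([p[0]+c*q[0]-si*q[1],p[1]+si*q[0]+c*q[1],q[2]])
def tgt(sgn,tilt):  # tool frame: x along -n, y along sgn*box y
    n=np.array([np.sin(tilt),0,np.cos(tilt)]); y=np.array([0,sgn,0.]); x=-n
    return Ro.from_euler('z',B[2])*Ro.from_matrix(np.stack([x,y,np.cross(x,y)],1))
def need(P,sgn,tilt):
    st=robot.get_state(); R0=Ro.from_rotvec(st['orientation'])
    d=(tgt(sgn,tilt)*R0.inv()).as_rotvec()
    print('tcp',np.round(st['tcp_pos'],4),'F',np.round(st['contact_force'],2),'w',round(st['width'],4),'j',np.round(st['joints'],2),'t',round(st['time_s'],2))
    print('turn5',np.round(np.degrees(d)/5,3),'shift cm',np.round((np.array(P)-st['tcp_pos'])*100,2))
E
python3 - <<'E'
from h import *
st=robot.get_state(); print(Ro.from_rotvec(st['orientation']).as_matrix().round(3))
for s in (1,-1): need((.648,-.044,.12),s,0)
print(W((-.115,0,.087)),W((-.19,-.11,.06)))
E
```

```text
[[-0.     0.351 -0.936]
 [ 0.001 -0.936 -0.351]
 [-1.    -0.001 -0.   ]]
tcp [ 0.2018 -0.5381  0.2134] F [-0.31  0.31 -0.12] w 0.0913 j [-1.23  0.32  1.57 -0.    1.26 -0.02] t 0.15
turn5 [ 2.000e-03 -1.900e-02  3.029e+01] shift cm [44.62 49.41 -9.34]
tcp [ 0.2018 -0.5381  0.2134] F [-0.31  0.31 -0.12] w 0.0913 j [-1.23  0.32  1.57 -0.    1.26 -0.02] t 0.15
turn5 [-1.40e-02 -1.00e-03 -5.71e+00] shift cm [44.62 49.41 -9.34]
[0.54561715 0.21249052 0.087     ] [0.45605045 0.1139877  0.06      ]
```

Emit:
send_rows(
  commands=[
    [[0, 0, 0, 0, 5, 0, 9], [0, 0, -1, 6, 12, 0, 9], [0, 0, -2, 11, 17, 0, 9], [0, 0, -3, 17, 22, 0, 9], [0, 0, -4, 22, 27, 0, 9], [0, 0, -5, 27, 32, 0, 9], [0, 0, -5.71, 32, 37, 0, 9], [0, 0, -5.71, 37, 42, -2, 9], [0, 0, -5.71, 42, 46, -4, 8], [0, 0, -5.71, 44.6, 49.4, -6, 7], [0, 0, -5.71, 44.6, 49.4, -6, 6], [0, 0, -5.71, 44.6, 49.4, -6, 6], [0, 0, -5.71, 44.6, 49.4, -6, 6], [0, 0, -5.71, 44.6, 49.4, -6, 6], [0, 0, -5.71, 44.6, 49.4, -6, 6], [0, 0, -5.71, 44.6, 49.4, -6, 6]],
  ],
)

```text
time_s: 1.75
tcp_pos: [0.6476, -0.0439, 0.153]
orientation: [-2.148, 0.149, 2.153]
contact_force: [0.4, -0.4, -0.2]
width: 0.0597
```

```bash
python3 - <<'E'
from h import *
c=cap('wrist','wrist1'); need((.648,-.044,.004),-1,0); print(c['position'], proj(c,[[.648,-.044,0.0],[.648,-.044,0.02]]))
E
```

```text
tcp [ 0.6473 -0.0447  0.1536] F [ 0.29 -0.6  -0.17] w 0.0599 j [-0.09  0.48  1.47 -0.    1.19  1.62] t 1.8
turn5 [ 0.005 -0.017 -0.004] shift cm [  0.07   0.07 -14.96]
[ 0.72175962 -0.05381366  0.32384402] [[282.09481381 191.64716857]
 [282.12016604 196.95442649]]
```

View pics/wrist1.png

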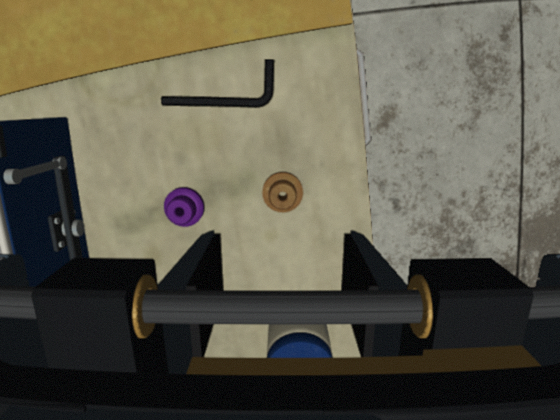

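The wrist view shows the bronze die at (283, 192), with the prediction at (282, 192), so I'm descending.

Emit:
send_rows(
  commands=[
    [[0, 0, 0, 0, 0, -4, 6], [0, 0, 0, 0, 0, -8, 6], [0, 0, 0, 0, 0, -11, 6], [0, 0, 0, 0, 0, -13, 6], [0, 0, 0, 0, 0, -14.2, 6], [0, 0, 0, 0, 0, -14.8, 6], [0, 0, 0, 0, 0, -14.8, 6], [0, 0, 0, 0, 0, -14.8, 6], [0, 0, 0, 0, 0, -14.8, 6]],
  ],
)

```text
time_s: 2.7
tcp_pos: [0.6488, -0.0446, 0.0073]
orientation: [-2.152, 0.15, 2.146]
contact_force: [-0.1, -0.4, -0.2]
width: 0.0603
```

```bash
python3 - <<'E'
from h import *
c=cap('scene','scene2'); need((.648,-.044,.004),-1,0)
cv2.imwrite('pics/scene2z.png',cv2.resize(c['frame'][270:390,180:340,::-1],None,fx=4,fy=4))
E
```

```text
tcp [ 0.6487 -0.0445  0.0072] F [-0.75  0.05  0.65] w 0.0599 j [-0.09  0.61  1.64 -0.    0.89  1.62] t 2.75
turn5 [ 0.003  0.025 -0.   ] shift cm [-0.07  0.05 -0.32]
```

View pics/scene2z.png

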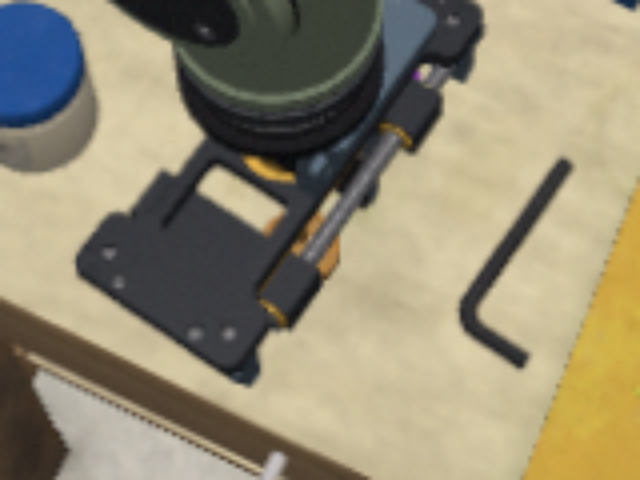

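The gripper straddles the die, which shows brown at about (320, 250) in the zoom. I'm lowering 4 mm and gripping.

Emit:
send_rows(
  commands=[
    [[0, 0, 0, 0, 0, -0.4, 6], [0, 0, 0, 0, 0, -0.4, 6], [0, 0, 0, 0, 0, -0.4, 2.5], [0, 0, 0, 0, 0, -0.4, 2.5], [0, 0, 0, 0, 0, -0.4, 2.5], [0, 0, 0, 0, 0, -0.4, 2.5], [0, 0, 0, 0, 0, -0.4, 2.5], [0, 0, 0, 0, 0, -0.4, 2.5], [0, 0, 0, 0, 0, -0.4, 2.5], [0, 0, 0, 0, 0, -0.4, 2.5]],
  ],
  newtons=25,
)

```text
time_s: 3.75
tcp_pos: [0.6479, -0.0444, 0.0019]
orientation: [-2.149, 0.15, 2.149]
contact_force: [0.5, 0.4, -0.5]
width: 0.0332
```

```bash
python3 - <<'E'
from h import *
n=np.array([.5,0,.866]); 
need(W(np.array([-.115,0,.087])+n*.10),-1,np.pi/6); need((.648,-.044,.004),-1,0)
print(W(np.array([-.115,0,.087])+n*.10),W(np.array([-.115,0,.087])+n*.006))
E
```

```text
tcp [ 0.6479 -0.0444  0.0019] F [ 0.48  0.39 -0.46] w 0.0332 j [-0.09  0.62  1.64 -0.    0.88  1.62] t 3.75
turn5 [ 8.350e-01  5.942e+00 -1.000e-03] shift cm [-5.28 24.99 17.17]
tcp [ 0.6479 -0.0444  0.0019] F [ 0.48  0.39 -0.46] w 0.0332 j [-0.09  0.62  1.64 -0.    0.88  1.62] t 3.75
turn5 [ 0.001  0.    -0.   ] shift cm [0.01 0.04 0.21]
[0.59513143 0.20553812 0.1736    ] [0.54858801 0.21207337 0.092196  ]
```

Emit:
send_rows(
  commands=[
    [[0, 0, 0, 0, 0, 0, 2.5], [0, 0, 0, 0, 0, 1, 2.5], [0, 0, 0, 0, 0, 3, 2.5], [0, 0, 0, 0, 0, 7, 2.5], [0, 0, 0, 0, 0, 12, 2.5], [0, 0, 0, 0, 0, 17, 2.5], [0, 0, 0, 0, 0, 20, 2.5], [0, 0, 0, 0, 0, 20, 2.5], [0, 0, 0, 0, 0, 20, 2.5]],
  ],
)

```text
time_s: 4.65
tcp_pos: [0.6474, -0.0443, 0.2022]
orientation: [-2.149, 0.15, 2.149]
contact_force: [0.7, 0.1, -2.5]
width: 0.0334
```

```bash
python3 - <<'E'
from h import *
c=cap('wrist','wrist3'); c=cap('scene','scene3'); need((.648,-.044,.004),-1,0)
cv2.imwrite('pics/scene3z.png',cv2.resize(c['frame'][210:390,180:380,::-1],None,fx=3.3,fy=3.3))
E
```

```text
tcp [ 0.6465 -0.0443  0.1997] F [ 0.83 -0.05 -2.43] w 0.0333 j [-0.09  0.45  1.4  -0.    1.3   1.62] t 4.75
turn5 [-0.003 -0.053 -0.   ] shift cm [  0.15   0.03 -19.57]
```

View pics/scene3z.png

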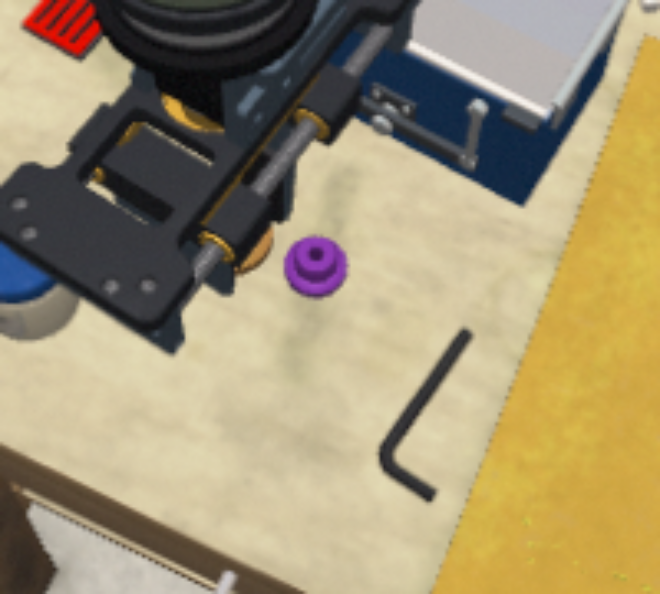

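View pics/wrist3.png

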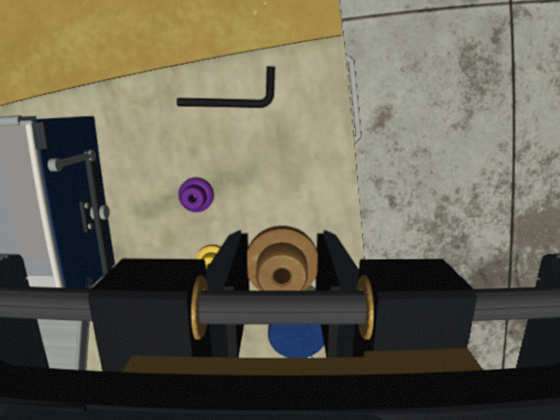

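```bash
python3 - <<'E'
from h import *
c=load('wrist3'); st=robot.get_state(); p=st['tcp_pos']; print(p)
print(onz(c,283,275,p[2]+.018)-p)
for (u,v) in ((248,260),(317,260),(282,226)): print((u,v),onz(c,u,v,p[2]+.005)-p)
h=need(W(np.array([-.115,0,.087])+np.array([.5,0,.866])*.08),-1,np.pi/6)
E
```

```text
[ 0.64646283 -0.04428646  0.19969074]
[ 0.00075354 -0.00032688  0.018     ]
(248, 260) [0.00495336 0.01645318 0.005     ]
(317, 260) [ 0.00025867 -0.01719851  0.005     ]
(282, 226) [ 0.0200914  -0.00256064  0.005     ]
tcp [ 0.6465 -0.0443  0.1997] F [ 0.83 -0.05 -2.43] w 0.0333 j [-0.09  0.45  1.4  -0.    1.3   1.62] t 4.75
turn5 [ 8.310e-01  5.889e+00 -1.000e-03] shift cm [-6.12 25.12 -4.34]
```

Emit:
send_rows(
  commands=[
    [[0, 0, 0, -2, 3, 1, 2.5], [0.1, 0.8, 0, -4, 6, 2, 2.5], [0.2, 1.6, 0, -6, 9, 2, 2.5], [0.3, 2.4, 0, -6.1, 12, 2, 2.5], [0.45, 3.2, 0, -6.1, 15, 2, 2.5], [0.6, 4.2, 0, -6.1, 18, 1, 2.5], [0.7, 5, 0, -6.1, 21, 0, 2.5], [0.83, 5.89, 0, -6.1, 23, -1, 2.5], [0.83, 5.89, 0, -6.1, 24.5, -2, 2.5], [0.83, 5.89, 0, -6.1, 25.1, -2, 2.5], [0.83, 5.89, 0, -6.1, 25.1, -2, 2.5], [0.83, 5.89, 0, -6.1, 25.1, -2, 2.5], [0.83, 5.89, 0, -6.1, 25.1, -2, 2.5], [0.83, 5.89, 0, -6.1, 25.1, -2, 2.5]],
  ],
)

```text
time_s: 6.15
tcp_pos: [0.587, 0.2059, 0.1832]
orientation: [-1.518, 0.106, 2.609]
contact_force: [0.6, -0.8, -1.1]
width: 0.0336
```

```bash
python3 - <<'E'
from h import *
c=cap('scene','scene4'); cap('wrist','wrist4');cap('top','top4')
need(W(np.array([-.115,0,.087])+np.array([.5,0,.866])*.03),-1,np.pi/6)
need(W(np.array([-.115,0,.087])+np.array([.5,0,.866])*.006),-1,np.pi/6)
E
```

```text
tcp [0.587  0.2062 0.1825] F [-0.15  0.59 -1.59] w 0.0333 j [0.22 0.69 1.13 0.18 1.81 1.93] t 6.3
turn5 [0.005 0.062 0.007] shift cm [-2.65  0.42 -6.95]
tcp [0.587  0.2062 0.1825] F [-0.15  0.59 -1.59] w 0.0333 j [0.22 0.69 1.13 0.18 1.81 1.93] t 6.3
turn5 [0.005 0.062 0.007] shift cm [-3.84  0.59 -9.03]
```

View pics/scene4.png

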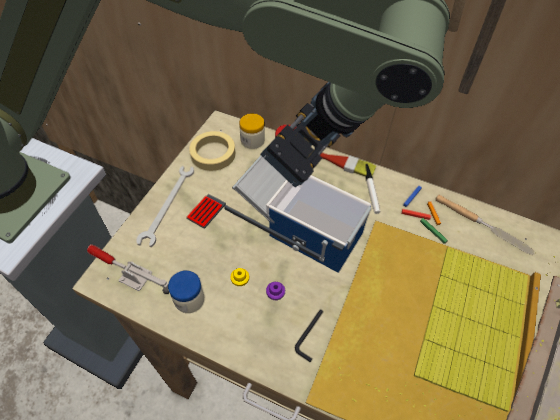

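View pics/wrist4.png

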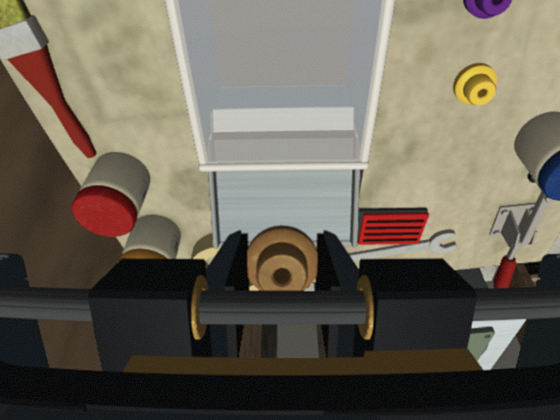

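```bash
python3 - <<'E'
from h import *
c=load('wrist4')
for uv,q in (((203,166),(-.074,.055,.104)),((367,166),(-.074,-.055,.104)),((394,228),(-.19,-.11,.06))):
    print(onz(c,*uv,q[2]),W(q))
print(proj(c,W((-.115,0,.087))))
E
```

```text
[0.59205523 0.25769799 0.104     ] [0.5938665  0.26125526 0.104     ]
[0.57718556 0.15118967 0.104     ] [0.57857122 0.15232384 0.104     ]
[0.46123644 0.11579825 0.06      ] [0.45605045 0.1139877  0.06      ]
[[281.25218706 192.92770373]]
```

Emit:
send_rows(
  commands=[
    [[0, 0.06, 0, -1, 0.1, -2.5, 2.5], [0, 0.06, 0, -2, 0.2, -5, 2.5], [0, 0.06, 0, -2.8, 0.3, -6.7, 2.5], [0, 0.06, 0, -3.2, 0.4, -7.6, 2.5], [0, 0.06, 0, -3.5, 0.4, -8.2, 2.5], [0, 0.06, 0, -3.7, 0.5, -8.5, 2.5], [0, 0.06, 0, -3.7, 0.5, -8.5, 2.5], [0, 0.06, 0, -3.7, 0.5, -8.5, 2.5], [0, 0.06, 0, -3.7, 0.5, -8.5, 2.5]],
  ],
)

```text
time_s: 7.2
tcp_pos: [0.5505, 0.2117, 0.0976]
orientation: [-1.51, 0.106, 2.614]
contact_force: [0.0, 0.4, -1.5]
width: 0.0334
```

```bash
python3 - <<'E'
from h import *
c=cap('scene','scene5'); t=cap('top','top5')
cv2.imwrite('pics/scene5z.png',cv2.resize(c['frame'][120:260,180:380,::-1],None,fx=4,fy=4))
need(W(np.array([-.115,0,.087])+np.array([.5,0,.866])*.005),-1,np.pi/6)
E
```

```text
tcp [0.5503 0.2116 0.0974] F [-0.26 -0.44 -1.61] w 0.0336 j [0.24 0.69 1.34 0.19 1.6  1.91] t 7.3
turn5 [0.003 0.003 0.001] shift cm [-0.22  0.05 -0.6 ]
```

View pics/scene5z.png

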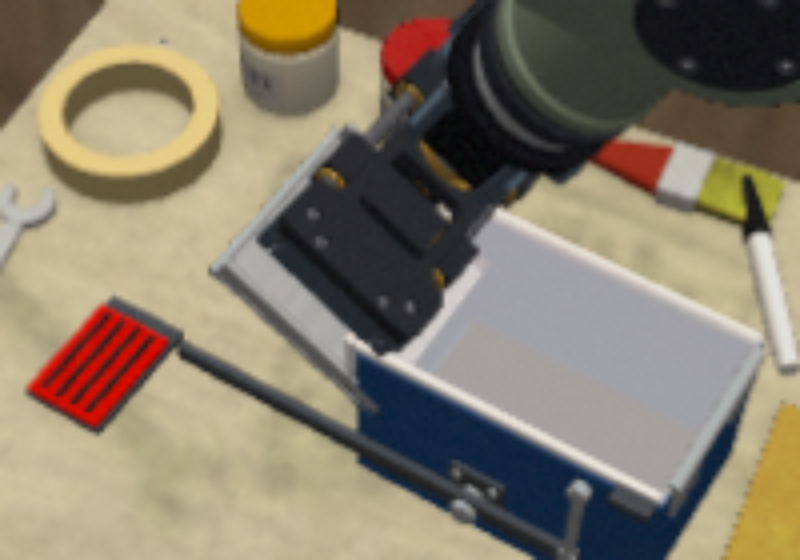

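Emit:
send_rows(
  commands=[
    [[0, 0, 0, -0.1, 0, -0.2, 2.5], [0, 0, 0, -0.2, 0, -0.4, 2.5], [0, 0, 0, -0.2, 0, -0.4, 2.5], [0, 0, 0, -0.2, 0, -0.4, 2.5]],
  ],
)

```text
time_s: 7.7
tcp_pos: [0.5478, 0.2116, 0.0929]
orientation: [-1.508, 0.106, 2.616]
contact_force: [-0.2, -0.5, -2.3]
width: 0.0338
```

Emit:
send_rows(
  commands=[
    [[0, 0, 0, 0, 0, -0.1, 2.5], [0, 0, 0, -0.1, 0, -0.2, 2.5], [0, 0, 0, -0.1, 0, -0.2, 2.5]],
  ],
)

```text
time_s: 8.0
tcp_pos: [0.5467, 0.2116, 0.0909]
orientation: [-1.508, 0.106, 2.616]
contact_force: [-0.1, 0.4, -1.8]
width: 0.0331
```

Emit:
send_rows(
  commands=[
    [[0, 0, 0, 0, 0, -0.1, 2.5], [0, 0, 0, 0, 0, -0.1, 2.5], [0, 0, 0, 0, 0, -0.1, 2.5]],
  ],
)

```text
time_s: 8.3
tcp_pos: [0.5469, 0.2116, 0.09]
orientation: [-1.509, 0.106, 2.615]
contact_force: [0.6, -0.1, -1.6]
width: 0.0331
```

Emit:
send_rows(
  commands=[
    [[0, 0, 0, 0, 0, 0, 4], [0, 0, 0, 0, 0, 0, 5], [0, 0, 0, 0, 0, 0, 5.6], [0, 0, 0, 0, 0, 0, 5.6], [0, 0, 0, 0, 0, 0, 5.6], [0, 0, 0, 0, 0, 0, 5.6], [0, 0, 0, 0, 0, 0, 5.6], [0, 0, 0, 0, 0, 0, 5.6]],
  ],
)

```text
time_s: 9.1
tcp_pos: [0.5469, 0.2116, 0.09]
orientation: [-1.509, 0.106, 2.615]
contact_force: [0.6, -0.1, 0.0]
width: 0.0559
```

```bash
python3 - <<'E'
from h import *
c=cap('wrist','wrist6'); need((.5,.2,.2),-1,np.pi/6)
E
```

```text
tcp [0.5469 0.2116 0.0899] F [-0.48 -0.04 -0.12] w 0.0559 j [0.24 0.7  1.35 0.19 1.59 1.91] t 9.15
turn5 [ 0.005 -0.01   0.001] shift cm [-4.69 -1.16 11.01]
```

View pics/wrist6.png

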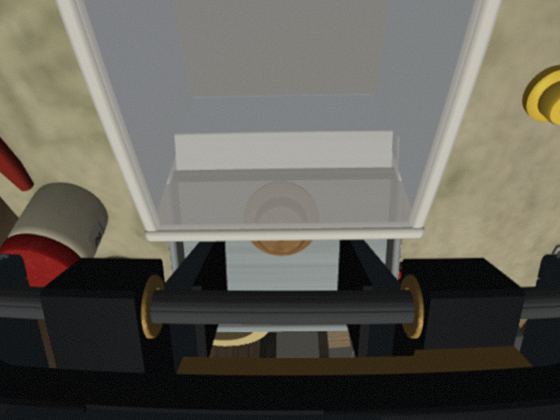

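The die rests against the shut flap at about (282, 218), seen through the clear lid. Next I retract straight up, then clear away.

Emit:
send_rows(
  commands=[
    [[0, 0, 0, 0, 0, 1, 5.6], [0, 0, 0, 0, 0, 3, 5.6], [0, 0, 0, 0, 0, 6, 5.6], [0, 0, 0, 0, 0, 10, 5.6], [0, 0, 0, -2, 0, 13, 5.6], [0, 0, 0, -4, -1, 15, 5.6], [0, 0, 0, -6, -3, 15, 5.6], [0, 0, 0, -6, -3, 15, 5.6], [0, 0, 0, -6, -3, 15, 5.6]],
  ],
)

```text
time_s: 10.05
tcp_pos: [0.4869, 0.1816, 0.2409]
orientation: [-1.51, 0.106, 2.613]
contact_force: [-0.5, 0.6, -0.6]
width: 0.056
```

```bash
cat >> h.py <<'E'
def needp(q):
    st=robot.get_state(); R0=Ro.from_rotvec(st['orientation'])
    x=np.array([0,0,-1.]);y=np.array([1.,0,0]); T=Ro.from_euler('z',B[2])*Ro.from_matrix(np.stack([x,y,np.cross(x,y)],1))
    a=tgt(-1,0); d1=(a*R0.inv()).as_rotvec(); d=(T*R0.inv()).as_rotvec()
    print('tcp',np.round(st['tcp_pos'],4),'F',np.round(st['contact_force'],2),'w',round(st['width'],4),'j',np.round(st['joints'],2),'t',round(st['time_s'],2))
    print('untilt5',np.round(np.degrees(d1)/5,3),'turn5',np.round(np.degrees(d)/5,3),'shift',np.round((W(q)-st['tcp_pos'])*100,2))
E
python3 - <<'E'
from h import *
c=cap('scene','scene7'); t=cap('top','top7'); cv2.imwrite('pics/top7z.png',cv2.resize(t['frame'][130:310,220:420,::-1],None,fx=3.3,fy=3.3)); needp((-.19,-.115,.12))
E
```

```text
tcp [0.4874 0.182  0.2399] F [ 0.33 -0.19  0.93] w 0.0559 j [0.22 0.49 1.35 0.18 1.8  1.93] t 10.15
untilt5 [-8.330e-01 -5.946e+00  1.000e-03] turn5 [ 4.007 -5.313 17.551] shift [ -3.2   -7.29 -11.99]
```

View pics/scene7.png

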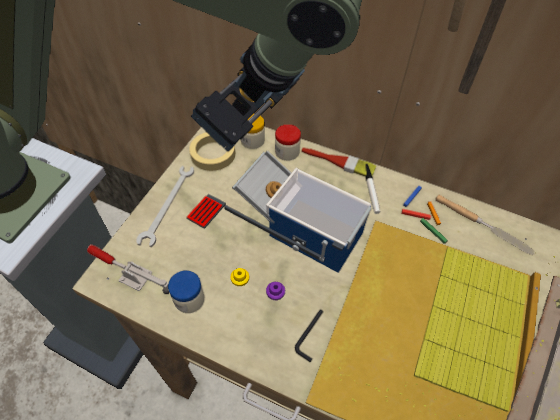

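Emit:
send_rows(
  commands=[
    [[0.4, -0.5, 1.5, 0, 0, 0, 4], [0.7, -0.9, 3, -0.5, -1, 0, 2], [1, -1.35, 4.5, -1, -2, 0, 0], [1.4, -1.8, 6, -1.5, -3, 0, 0], [1.7, -2.25, 7.5, -2, -4, 0, 0], [2.1, -2.7, 9, -2.5, -5, 0, 0], [2.4, -3.2, 10.5, -3, -6, 0, 0], [2.75, -3.6, 12, -3.2, -7, 0, 0], [3.1, -4.1, 13.5, -3.2, -7.3, -2, 0], [3.4, -4.55, 15, -3.2, -7.3, -4, 0], [3.8, -5, 16.5, -3.2, -7.3, -6, 0], [4.01, -5.31, 17.55, -3.2, -7.3, -8, 0], [4.01, -5.31, 17.55, -3.2, -7.3, -10, 0], [4.01, -5.31, 17.55, -3.2, -7.3, -12, 0], [4.01, -5.31, 17.55, -3.2, -7.3, -12, 0], [4.01, -5.31, 17.55, -3.2, -7.3, -12, 0]],
  ],
  newtons=10,
)

```text
time_s: 11.75
tcp_pos: [0.4555, 0.109, 0.12]
orientation: [1.311, 1.14, -1.312]
contact_force: [0.2, -0.5, -0.0]
width: 0.0007
```

```bash
python3 - <<'E'
from h import *
c=cap('scene','scene8'); cap('wrist','wrist8'); needp((-.19,-.115,.062))
cv2.imwrite('pics/scene8z.png',cv2.resize(c['frame'][120:270,140:340,::-1],None,fx=4,fy=4))
E
```

```text
tcp [0.456  0.109  0.1209] F [-0.21  0.15  0.7 ] w 0.0007 j [ 0.21  0.24  1.94 -0.    0.96  0.35] t 11.85
untilt5 [ 1.4e-02  1.6e-02 -1.8e+01] turn5 [-0.001  0.019  0.   ] shift [-0.07  0.   -5.89]
```

View pics/scene8z.png

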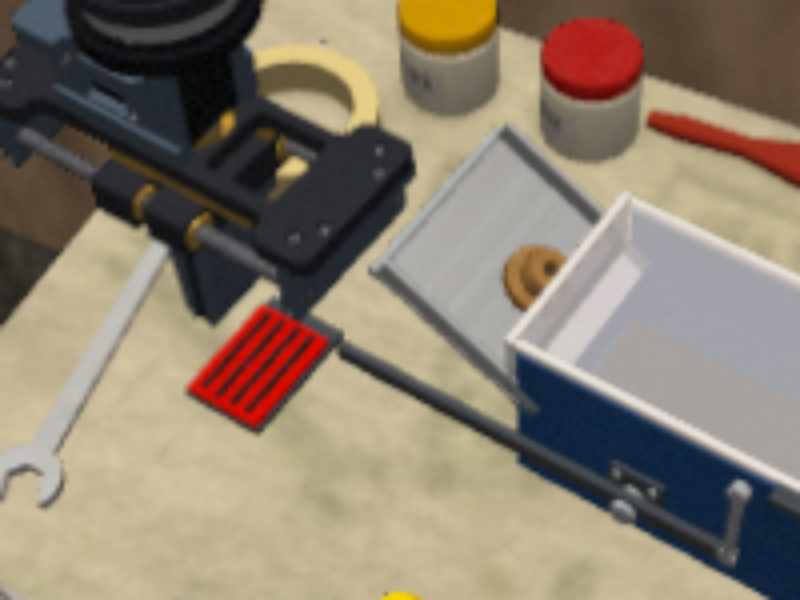

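View pics/wrist8.png

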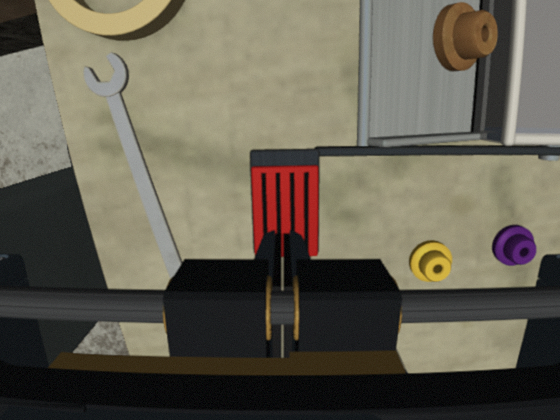

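```bash
python3 - <<'E'
from h import *
c=load('wrist8'); print(proj(c,[W((-.19,-.115,.06)),W((-.19+.0215,-.11-.031,.06)),W((-.19-.0215,-.11+.031,.06))]))
E
```

```text
[[282.45742759 225.90238718]
 [314.09509531 262.32269144]
 [248.54507548 171.7324216 ]]
```

Emit:
send_rows(
  commands=[
    [[0, 0, 0, 0, 0.2, -2, 0], [0, 0, 0, 0, 0.2, -4, 0], [0, 0, 0, 0, 0.2, -5, 0], [0, 0, 0, 0, 0.2, -5.5, 0], [0, 0, 0, 0, 0.2, -5.8, 0], [0, 0, 0, 0, 0.2, -6.1, 0], [0, 0, 0, 0, 0.2, -6.3, 0], [0, 0, 0, 0, 0.2, -6.3, 0]],
  ],
)

```text
time_s: 12.65
tcp_pos: [0.4555, 0.1108, 0.0579]
orientation: [1.312, 1.139, -1.31]
contact_force: [-1.4, 0.6, 4.3]
width: 0.0004
```

Emit:
send_rows(
  commands=[
    [[0, 0, 0, 0, 0, -0.3, 0], [0, 0, 0, 0, 0, -0.6, 0], [0, 0, 0, 0, 0, -0.9, 0], [0, 0, 0, 0, 0, -1.2, 0], [0, 0, 0, 0, 0, -1.5, 0], [0, 0, 0, 0, 0, -1.8, 0], [0, 0, 0, 0, 0, -2.1, 0], [0, 0, 0, 0, 0, -2.4, 0], [0, 0, 0, 0, 0, -2.7, 0], [0, 0, 0, 0, 0, -3, 0], [0, 0, 0, 0, 0, -3, 0], [0, 0, 0, 0, 0, -3, 0]],
  ],
)

```text
time_s: 13.85
tcp_pos: [0.4551, 0.1108, 0.0277]
orientation: [1.312, 1.14, -1.311]
contact_force: [-1.5, 1.1, 5.6]
width: 0.0006
```

```bash
python3 - <<'E'
from h import *
c=cap('scene','scene9'); needp((-.19,-.115,.02))
cv2.imwrite('pics/scene9z.png',cv2.resize(c['frame'][120:270,140:390,::-1],None,fx=3.2,fy=3.2))
E
```

```text
tcp [0.455  0.1108 0.0278] F [-2.98  0.64  6.53] w 0.0008 j [ 0.21  0.37  2.05 -0.    0.72  0.35] t 13.9
untilt5 [ 4.0000e-03  5.0000e-03 -1.7996e+01] turn5 [-0.001  0.005  0.004] shift [ 0.03 -0.18 -0.78]
```

View pics/scene9z.png

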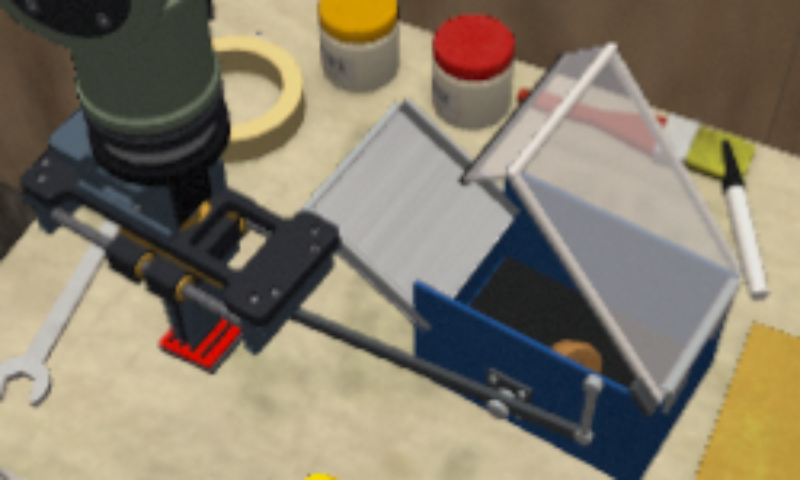

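The lid is up and the die is inside the box at zoom (577, 352). I'm pressing to the stop, holding, then checking the die.

Emit:
send_rows(
  commands=[
    [[0, 0, 0, 0, 0, -0.2, 0], [0, 0, 0, 0, 0, -0.4, 0], [0, 0, 0, 0, 0, -0.5, 0], [0, 0, 0, 0, 0, -0.6, 0], [0, 0, 0, 0, 0, -0.6, 0]],
  ],
)

```text
time_s: 14.4
tcp_pos: [0.4554, 0.1108, 0.0232]
orientation: [1.312, 1.139, -1.31]
contact_force: [-4.9, -1.2, 20.1]
width: 0.0006
```

```bash
python3 - <<'E'
from h import *
c=cap('scene','scene10'); t=cap('top','top10'); needp((-.19,-.115,.02))
cv2.imwrite('pics/scene10z.png',cv2.resize(c['frame'][120:270,190:390,::-1],None,fx=4,fy=4))
cv2.imwrite('pics/top10z.png',cv2.resize(t['frame'][130:310,220:420,::-1],None,fx=3.3,fy=3.3))
E
```

```text
tcp [0.4554 0.1108 0.0233] F [-4.82 -0.66 18.65] w 0.0005 j [ 0.21  0.37  2.06 -0.    0.71  0.35] t 14.5
untilt5 [ 1.4000e-02  1.7000e-02 -1.7997e+01] turn5 [-0.002  0.02   0.003] shift [-0.   -0.18 -0.33]
```

View pics/scene10z.png

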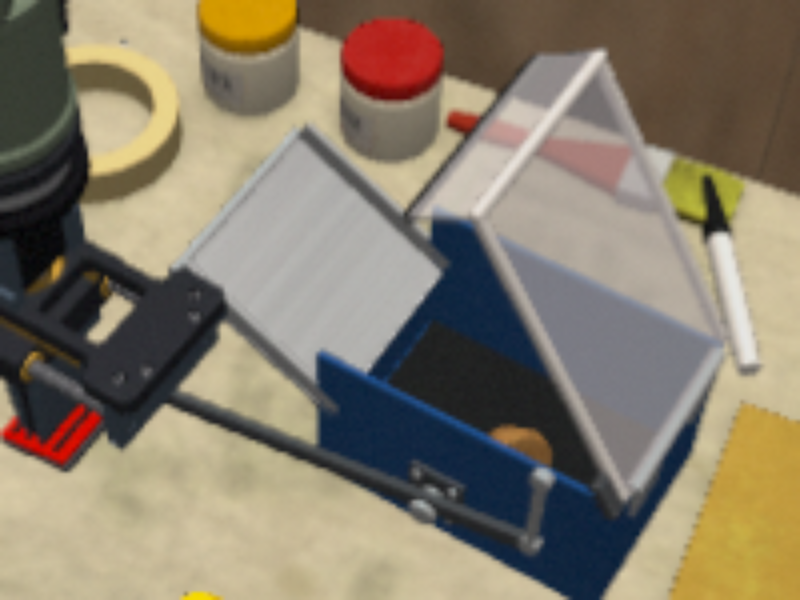

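View pics/top10z.png

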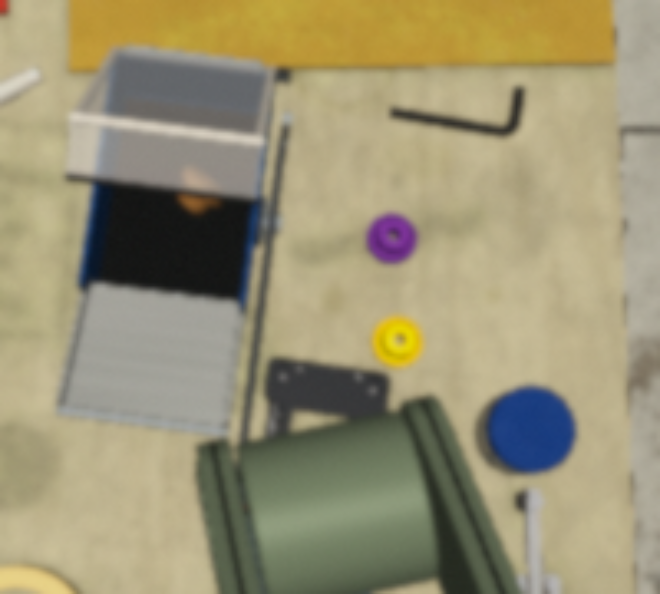

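Emit:
send_rows(
  commands=[
    [[0, 0, 0, 0, 0, 0.2, 0], [0, 0, 0, 0, 0, 0.4, 0], [0, 0, 0, 0, 0, 0.6, 0], [0, 0, 0, 0, 0, 0.8, 0], [0, 0, 0, 0, 0, 1, 0], [0, 0, 0, 0, 0, 1.2, 0], [0, 0, 0, 0, 0, 1.4, 0], [0, 0, 0, 0, 0, 1.6, 0], [0, 0, 0, 0, 0, 1.8, 0], [0, 0, 0, 0, 0, 2, 0], [0, 0, 0, 0, 0, 2.2, 0], [0, 0, 0, 0, 0, 2.4, 0], [0, 0, 0, 0, 0, 2.6, 0], [0, 0, 0, 0, 0, 2.8, 0], [0, 0, 0, 0, 0, 3, 0], [0, 0, 0, 0, 0, 3.15, 0], [0, 0, 0, 0, 0, 3.3, 0], [0, 0, 0, 0, 0, 3.45, 0]],
  ],
)

```text
time_s: 16.3
tcp_pos: [0.4553, 0.1108, 0.0562]
orientation: [1.312, 1.139, -1.31]
contact_force: [-1.7, 1.0, 4.8]
width: 0.0004
```

Emit:
send_rows(
  commands=[
    [[0, 0, 0, 0, 0, 0.1, 0], [0, 0, 0, 0, 0, 0.2, 0], [0, 0, 0, 0, 0, 0.3, 0], [0, 0, 0, 0, 0, 0.4, 0], [0, 0, 0, 0, 0, 0.5, 0], [0, 0, 0, 0, 0, 0.6, 0], [0, 0, 0, 0, 0, 0.8, 0], [0, 0, 0, 0, 0, 1, 0], [0, 0, 0, 0, 0, 1.5, 0], [0, 0, 0, 0, 0, 3, 0], [0, 0, 0, 0, 0, 6, 0], [0, 0, 0, -2, 0, 9, 0], [0, 0, 0, -4, -3, 11, 0], [0, 0, 0, -4, -7, 12, 0], [0, 0, 0, -4, -11, 12, 0], [0, 0, 0, -4, -11, 12, 0], [0, 0, 0, -4, -11, 12, 0]],
  ],
)

```text
time_s: 18.0
tcp_pos: [0.4148, 0.0002, 0.1757]
orientation: [1.313, 1.139, -1.313]
contact_force: [-0.1, 0.3, -0.4]
width: 0.0002
```

```bash
python3 - <<'E'
from h import *
c=cap('scene','scene11'); t=cap('top','top11'); needp((-.19,-.115,.02))
cv2.imwrite('pics/scene11z.png',cv2.resize(c['frame'][120:330,130:390,::-1],None,fx=2.8,fy=2.8))
cv2.imwrite('pics/top11z.png',cv2.resize(t['frame'][130:310,220:420,::-1],None,fx=3.3,fy=3.3))
E
```

```text
tcp [0.4148 0.0013 0.1754] F [-0.27  0.54 -0.01] w 0.0001 j [-0.02  0.1   1.96  0.    1.08  0.11] t 18.1
untilt5 [-5.0000e-03 -4.0000e-03 -1.8003e+01] turn5 [-0.001 -0.005 -0.003] shift [  4.06  10.78 -15.54]
```

View pics/scene11z.png

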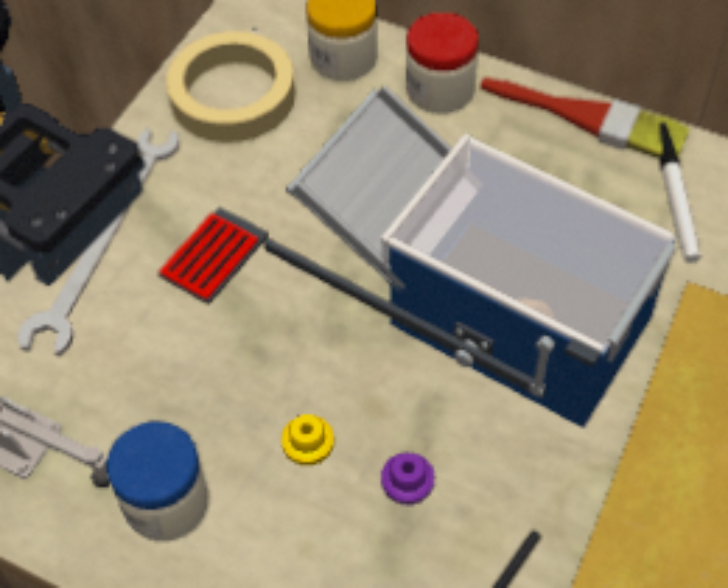

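View pics/top11z.png

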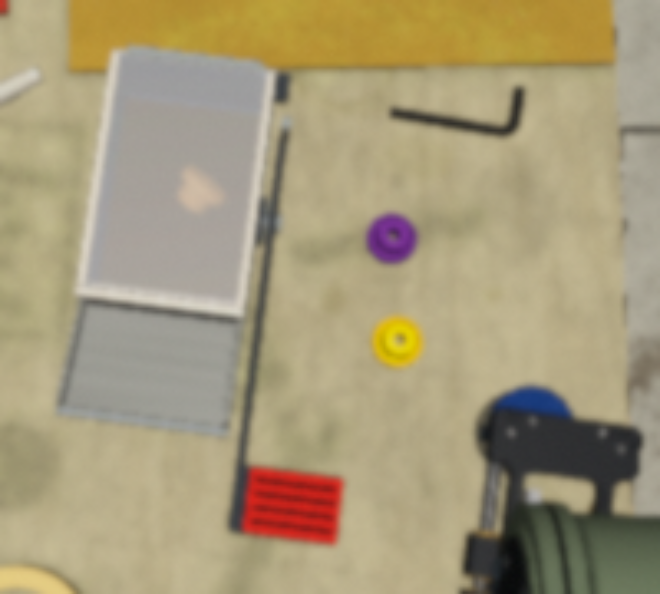

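```bash
python3 -c "
from h import *
print(robot.job_done())"
```

```text
the job is handed in; nothing more can be done
None
```

I gripped the bronze die by its flange and released it on the chute, where it slid down to rest against the shut flap. I then pressed the pedal onto its stop, so the lid opened and the die slid into the box. I eased the pedal back up over about 2.4 s, moved the arm clear and handed the job in at about 18 s of the 54 s allowed.

- **Final state:** the last pictures show the die lying in the box, seen through the clear lid. The lid is shut, the pedal is up, and the contact force on the tool is about zero.
- **Bystanders:** none showed any visible movement in the pictures. I compared them by eye rather than measuring.
- **Disagreements:**
  - The gripper read 33 mm on the 36 mm flange, but the wrist picture showed the die centred and held.
  - The camera views differed by up to about 5 mm on points of the box and pedal.
  - The die seems to have come to rest on its side in the box. It was in the same spot in two pictures while the lid was open.
- **Not checked:** I had no direct reading of the lid angle or its closing speed. "Shut without slamming" rests on the slow pedal release and the last pictures.

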